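Set out the washing-up caddy on its cork mat

TASK

First clear the tools and the matchbox that are lying on the cork mat and put them in the wooden tool tray. Then put the washing-up things that are out on the worktop (soap bar, dish brush, pan scraper - whichever are there) into the washing-up caddy. Finally pick up the loaded caddy by its grip board, carry it level with everything in it, and set it down centred and square on the cork mat, long side along long side; leave the tumbler, bowl and salt shaker where they stand.

Things in the scene. Friction and masses are not known exactly. Their poses are not given: they have to be found in the camera images.
- mat: Thin cork mat fixed to the worktop, 250 mm along its x, 210 mm along its y, 4 mm thick. Origin: centre of its underside, on the worktop (z = 0). It lies either on the right or on the left of the worktop, the tool tray on the other side.
- tool_tray: Shallow dark wooden tray fixed to the worktop, 166 mm along its x, 275 mm along its y, rim 24 mm high; walls about 8 mm thick, floor 5 mm thick (inside 151 x 260 mm). Origin: centre of its underside. (Above the back right of the worktop, from about x = 0.65 m and y < 0.07 m, a wall heater hangs 0.39 m up; its knob is at 0.57 m. Keep low there.)
- caddy: Loose open box of light wood, 224 mm in x, 180 mm in y, 0.35 kg; floor and walls 6 mm thick, rim 36 mm high. Across its middle (x = 0) stands a darker grip board, 12 mm thick in x, full width up to 42 mm high; its middle 90 mm in y rises to 82 mm: the grip. It parts the caddy into two bays, inside 100 mm in x, 168 mm in y. Origin: centre of the underside.
- pliers: Combination pliers with red handles lying flat (rigid), 174 x 51 x 12 mm, 0.21 kg, long along their x: jaws at +x (24 mm wide from x = 48 to 87 mm), pivot at x = 41 mm; the two handles run to -x and are 46 mm over their outer sides from x = -50 to -15 mm. Origin: centre of the underside.
- wrench: Grey adjustable wrench lying flat (rigid), 180 x 51 x 12 mm, 0.42 kg, long along its x: head at +x, handle from x = -90 to 16 mm, about 20 mm wide, its middle line at about y = +8 mm. Origin: centre of the underside.
- matchbox: Closed red matchbox lying flat, 37 mm in x, 53 mm in y, 16 mm high, 0.012 kg (keep the grip gentle). Origin: centre of the underside.
- soap_bar: Cream bar of soap, 47 mm in x, 75 mm in y, 25 mm high, 0.08 kg. Origin: centre of the underside.
- dish_brush: Small pink hand brush lying on its bristles, 30 mm in x, 86 mm in y, 23 mm high, 0.07 kg. Origin: centre of the underside.
- pan_scraper: Blue plastic pan scraper: a plate 64 mm in x, 44 mm in y, 8 mm thick, with an upright grip ridge along x on its middle, 52 mm long, 14 mm thick in y, reaching 29 mm above the underside, 0.05 kg. Origin: centre of the underside.
- tumbler: Clear glass tumbler standing behind the work on the left, 81 mm across, 95 mm high; leave alone. Origin: centre of the underside.
- pink_bowl: Pink plastic bowl standing behind the work on the right, 137 mm across, 52 mm high; leave alone. Origin: centre of the underside.
- salt_shaker: Grey salt shaker standing at the back, 44 mm across, 90 mm high; leave alone. Origin: centre of the underside.

How it is judged:
By the outcome, as a careful person would: the job done as asked, in the order asked, and still so for the second after the job is handed in, with the robot touching nothing.
Of pliers, wrench, matchbox, soap_bar, dish_brush, pan_scraper only 5 to 6 are there at a start; the rules pass over those that are not, and their reading is None.
At some moment in a run one of pliers, wrench, matchbox, soap_bar, dish_brush, pan_scraper may be knocked a few centimetres aside while the robot is not near it.
Once in a run the grip may slacken for a moment while it holds something.
It also fails if it takes over 208 s, if anything falls off the work surface, if the arm or the gripper's body presses on something with over 40 N, if the wrist force passes 120 N, or if a joint passes its speed limit or range.

ROBOT

A 6-joint arm with a two-finger parallel gripper is mounted at the origin on a cart in front of the work surface, level with it; the furniture and walls round the work are solid. World frame = base frame: x ahead of the robot, y to its left, z up, the work surface at z = 0. Lengths are in m, angles in degrees, forces in N, time in s.
With the tool pointing down it reaches from about 0.375 to 0.75 m from the base axis. Payload 9 kg.
Tool frame: the origin (TCP) lies where the fingers leave the gripper's body, on its centre line; the fingertips stand 73 mm ahead of it and the grasp point (between the pads) lies 54 mm ahead of it (robot.tip_reach is the distance from the TCP to the fingertips, in m); z points along the fingers, y is the line along which they close (so a half turn about z gives the same grasp; the last joint's range is limited). The gripper opens to 85 mm and grips with 20 to 120 N. Pads are 22 mm wide; open, the fingers measure 114 mm over their backs; the gripper's body (76 mm by 85 mm) begins 54 mm behind the grasp point. The pads swing forward as they close: fully open they stand 13 mm farther back than shut.
Start: joints at [53.818, 5.964, 5.575, 89.605, 0, 77.527], TCP at [0.241, 0.549, 0.304] pointing down, gripper open.
Joint ranges: [-171.21, 171.21], [-48.23, 106.86], [-62.78, 66.21], [-105.2, 120.99], [-86.42, 89.51], [-180, 180]. Speed limits (degrees/s): [127.2, 127.2, 147.25, 180, 180, 180].

INTERFACE

Orientations are given as [roll, pitch, yaw] about the fixed x, y, z axes, in that order (R = Rz(yaw) Ry(pitch) Rx(roll)).
In Python, from plant import robot, cams, status, workorder gives the robot as it stands (robot), with the cameras (cams), the readings (status) and the job (workorder). Calls block until the motion is done:
- robot.move_pose(position, orientation): joint-space move of the TCP to a pose.
- robot.line_to(position, vel=0.15, rotation=None, guard=None): straight line of the TCP; rotation=None keeps the orientation; vel is the mean speed in m/s. With guard (N) it stops when the force on the tool has changed by that much, and returns True; else False.
- robot.goto_joints(angles): joint-space move.
- robot.set_gripper(opening): finger opening in m; the grip force is fixed at half the most; returns when the fingers have stopped.
- robot.pause(seconds).
- robot.ik(position, orientation): joint angles nearest the present ones, or None.
- status.observe(): the state.
- cams.grab_frame(name): name is "scene" or "top" or "wrist"; returns the picture (480x640x3 uint8, blue, green, red); there is no depth.
- cams.get_calibration(name): a dict with "vertical_fov" (degrees; the focal length in pixels is half the picture's height over the tangent of half this angle, whatever the lens; pixels are square), "cx", "cy" (the principal point, pixels), "rvec" (rotation vector, rad) and "tvec" (3), from world to camera coordinates, as OpenCV has them. Camera axes: x right, y down, z forward; pixel columns grow to the right and rows downward; lengths in m; the calibration is good to about 2 mm. A picture is of the moment at which its call begins: read the wrist's pose just before it. get_calibration takes no time and is no camera call; for the wrist camera it gives the pose at the moment of the call.
A pose or a line that the arm cannot do raises robot.IKError and nothing moves.
- workorder.job_done(): hands the job in; it is judged then, once.
The state is a dict: "time": time; "q": joint angles; "qvel": joint speeds; "joint_torque": joint torques, N m; "tool_pos": TCP position; "tcp_rot": TCP orientation; "ft_force": force on the tool from outside, world axes, zero at the start; "torque": the same for the moment, N m; "gripper_width": finger opening in m; "gripper_force": force on a finger pad.
Only numpy, scipy, OpenCV 4.12 (cv2) and the standard library are available. Lean on these libraries where they do the work, as an engineer would, in place of code of your own. Each camera call takes 0.05 s, during which the arm holds its last target. There are 200 camera calls.

## Working session

There is one attempt and no reset: what is moved stays moved. The work goes in short steps, each a Python script; the robot and the scene stay as the last script left them, time stands still between calls to the robot, and variables do not carry over. Pictures are saved under pics/ and viewed, at most 14 in all, crops included, and the job is handed in when it is done.

```bash
ls; mkdir -p pics; python3 - <<'E'
from plant import robot, cams, status, workorder
import cv2
for n in("scene","top"):
    cv2.imwrite(f"pics/{n}0.png",cams.grab_frame(n)); print(cams.get_calibration(n))
print(status.observe())
E
```

```text
pics
plant.py
{'vertical_fov': 47.171239487578234, 'cx': 322.3793779896064, 'cy': 235.41141907808907, 'rvec': array([ 2.33405397, -0.71225938,  0.2574934 ]), 'tvec': array([-0.48178184,  0.31562291,  1.14659859])}
{'vertical_fov': 52.61150082649638, 'cx': 314.1468484398842, 'cy': 234.0709224130189, 'rvec': array([ 2.09469879, -2.12322744,  0.17237704]), 'tvec': array([0.04951744, 0.60747662, 0.94174446])}
{'time': 0.1, 'q': array([ 5.38187776e+01,  5.99461548e+00,  5.53317027e+00,  8.96049265e+01,
       -1.31115708e-04,  7.75264728e+01]), 'qvel': array([-0.01926461, -0.07756356,  0.11313605, -0.00706726, -0.06562807,
        0.12022116]), 'joint_torque': array([ 6.26633788e-03, -5.58206320e+01,  5.04719889e+01,  1.31227679e-02,
       -2.30020842e-04, -2.43706900e-06]), 'tool_pos': array([0.24111185, 0.54919738, 0.30322188]), 'tcp_rot': array([-1.79935167e+02, -1.42075104e-02,  1.56292297e+02]), 'ft_force': array([-0.22153815, -0.14642629,  0.20918618]), 'torque': array([-0.05132271, -0.06765721, -0.03399015]), 'gripper_force': 0.0, 'gripper_width': 0.08556313069398358}
```

View pics/top0.png

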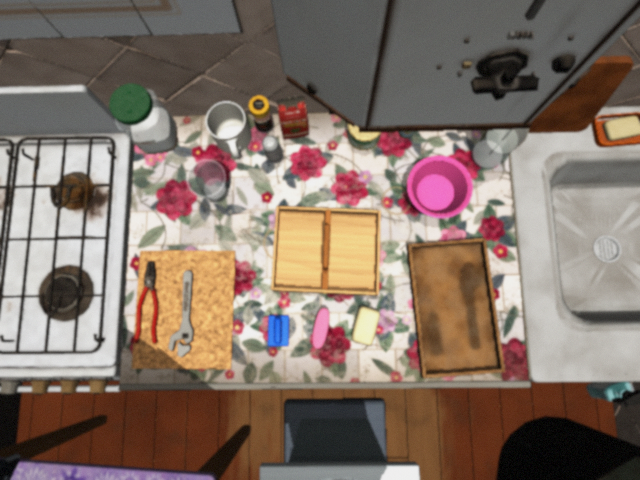

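View pics/scene0.png

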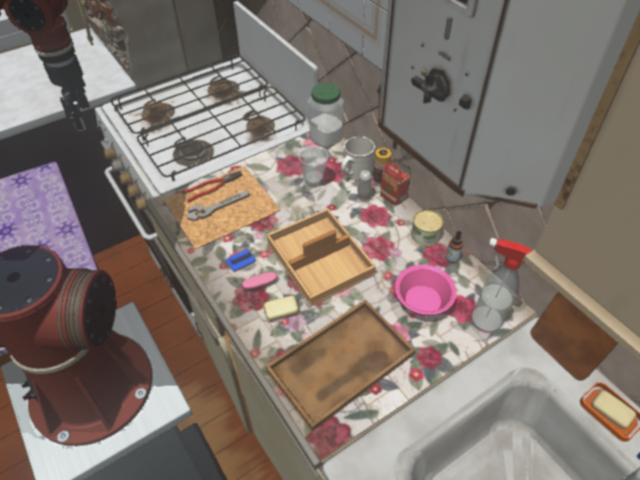

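The top view shows the mat on the left with the pliers (148,300) and wrench (185,315), and no matchbox. The caddy is at (326,250), scraper (278,330), brush (321,327), soap (366,325) and tray (455,307).

```bash
cat > h.py <<'E'
from plant import robot, cams, status, workorder
import numpy as np, cv2
def cam(name):
    c=cams.get_calibration(name); f=240/np.tan(np.radians(c["vertical_fov"]/2))
    K=np.array([[f,0,c["cx"]],[0,f,c["cy"]],[0,0,1]]); R=cv2.Rodrigues(np.array(c["rvec"]))[0]; t=np.array(c["tvec"]).reshape(3)
    return K,R,t
def ray(c,px,z):
    K,R,t=c; px=np.atleast_2d(np.asarray(px,float)); d=np.c_[px,np.ones(len(px))]@np.linalg.inv(K).T@R
    o=-R.T@t; return (o+d*((z-o[2])/d[:,2])[:,None])[:,:2]
def proj(c,p):
    K,R,t=c; q=np.atleast_2d(p)@R.T+t; q=q@K.T; return q[:,:2]/q[:,2:]
def rect(pts):
    """min-area rectangle of ground points: centre, (long,short) mm, yaw of long side in (-90,90]"""
    (cx,cy),(w,h),a=cv2.minAreaRect((np.asarray(pts)*1000).astype(np.float32))
    if w<h: w,h,a=h,w,a+90
    return np.array([cx,cy])/1000,(round(w,1),round(h,1)),(a+90)%180-90
HSV={"red":[((0,150,60),(8,255,255)),((172,150,60),(180,255,255))],"blue":[((105,120,80),(125,255,255))],
 "pink":[((150,90,140),(172,255,255))],"cream":[((22,40,170),(34,140,255))],"grey":[((0,0,40),(179,60,200))],
 "wood":[((10,90,150),(24,200,255))],"dark":[((5,70,30),(20,220,140))],"cork":[((8,70,90),(24,220,255))]}
def mask(img,col,win=None):
    h=cv2.cvtColor(img,cv2.COLOR_BGR2HSV); m=sum(cv2.inRange(h,np.array(a),np.array(b)) for a,b in HSV[col])
    if win:
        k=np.zeros_like(m); x0,y0,x1,y1=win; k[y0:y1,x0:x1]=1; m=m*k
    return m
def blob(m):
    m=cv2.morphologyEx(m,cv2.MORPH_CLOSE,np.ones((3,3)))
    cs,_=cv2.findContours(m,cv2.RETR_EXTERNAL,cv2.CHAIN_APPROX_NONE)
    return max(cs,key=cv2.contourArea)[:,0] if cs else None
def find(img,c,col,z,win=None):
    b=blob(mask(img,col,win)); return None if b is None else rect(ray(c,b,z))
E
cat > look.py <<'E'
from h import *
img=cams.grab_frame("top"); c=cam("top")
for n,col,z,w in [("mat","cork",.004,(125,240,243,380)),("caddy","wood",.036,(262,195,390,305)),("tray","dark",.024,(400,230,510,385)),
 ("pliers","red",.008,(133,250,243,375)),("wrench","grey",.008,(163,262,210,362)),("scraper","blue",.012,(240,300,420,375)),("brush","pink",.015,(240,300,420,375)),("soap","cream",.025,(240,300,420,375)),("bowl","pink",.05,(390,140,490,230))]:
    print(n,find(img,c,col,z,w))
E
python3 look.py; python3 - <<'E'
import cv2
a=cv2.imread("pics/top0.png")[230:390,120:250]; cv2.imwrite("pics/c1.png",cv2.resize(a,None,fx=4,fy=3.75,interpolation=2)[:600])
E
```

```text
mat (array([0.46066589, 0.31985281]), (260.8, 227.7), 0.8321853280067444)
caddy (array([0.57921942, 0.01724213]), (223.0, 183.6), 87.15452575683594)
tray (array([ 0.45510797, -0.24575172]), (293.6, 174.5), 2.4360878467559814)
pliers (array([0.44882788, 0.4158768 ]), (120.8, 16.6), -7.8963775634765625)
wrench (array([0.45301758, 0.3156785 ]), (175.7, 44.2), -9.831367492675781)
scraper (array([0.4140408 , 0.12011574]), (63.5, 41.8), -0.03380584716796875)
brush (array([0.41816251, 0.03115679]), (83.6, 30.9), -12.428932189941406)
soap (array([ 0.42092169, -0.06070768]), (73.0, 42.8), -15.709579467773438)
bowl (array([ 0.70862622, -0.22345581]), (138.4, 136.2), -2.6803970336914062)
```

View pics/c1.png

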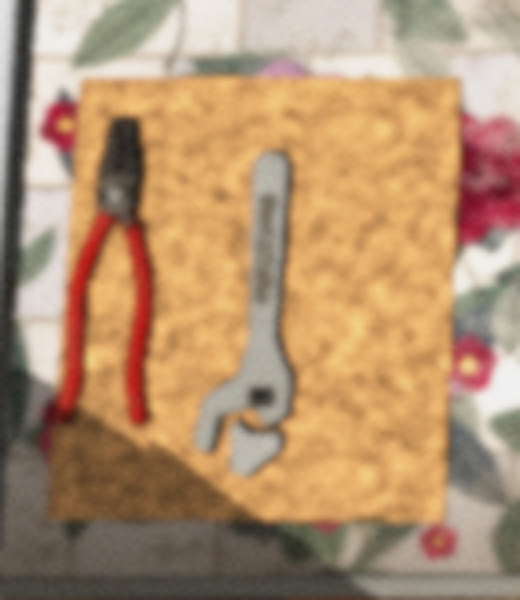

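The crop shows the pliers with jaws up at px (150,262) and handle ends at (146,341). The wrench handle end is at the top (188,271), with its head near (183,355). The mat corners are about (140.5,251), (235,251), (231,369) and (132.5,368). Next I'll check them from the wrist camera.

```bash
python3 - <<'E'
from h import *
c=cam("top")
P=ray(c,[(140.5,250.8),(235,251.3),(230.75,368.7),(132.5,368.1)],.004); print("mat",P.round(4).tolist(),P.mean(0),rect(P))
print("pl",ray(c,[(150.5,261.5),(137,340.7),(155,342)],.01).round(4).tolist())
print("wr",ray(c,[(187.75,270.5),(187.75,272.7),(186.5,320.7),(182.5,355)],.014).round(4).tolist())
robot.move_pose([.40,.36,.30],[180,0,0])
cw=cam("wrist"); img=cams.grab_frame("wrist"); cv2.imwrite("pics/w1.png",img)
K,R,t=cw; print("cam",-R.T@t, R[2]); print(status.observe()["tool_pos"],status.observe()["time"])
E
```

```text
mat [[0.5876, 0.4225], [0.5834, 0.215], [0.337, 0.2189], [0.34, 0.4251]] [0.46198604 0.32036643] (array([0.46231055, 0.32051208]), (247.7, 207.5), -0.8233566284179688)
pl [[0.5629, 0.3969], [0.3959, 0.4165], [0.3929, 0.3783]]
wr [[0.5417, 0.3139], [0.537, 0.3137], [0.436, 0.3124], [0.3661, 0.318]]
cam [0.47785399 0.35962148 0.36902207] [-3.01414404e-01 -3.82469432e-06 -9.53493239e-01]
[0.39993668 0.36008229 0.29999683] 3.5333
```

View pics/w1.png

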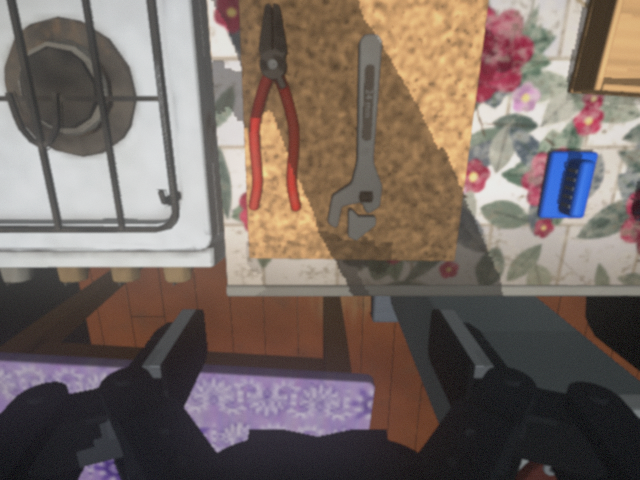

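The wrist view shows the pliers' jaw tip at (272,5), pivot at (273,65) and handle ends at (255,207) and (297,208). The wrench runs from its handle end (370,36) to its head (358,238).

```bash
python3 - <<'E'
from h import *
c=cam("wrist")
print("pl tip,pivot,ends",ray(c,[(272,5),(273,65),(255,208),(297,209)],.012).round(4).tolist())
print("pl handle outer row130",ray(c,[(250.5,140),(299,140)],.012).round(4).tolist())
print("wr",ray(c,[(370,35),(369,70),(366,150),(358,238)],.014).round(4).tolist())
print("mat",ray(c,[(250,259),(455,261)],.004).round(4).tolist())
img=cv2.imread("pics/w1.png"); print(find(img,c,"blue",.012))
ct=cam("top"); print("tray",[ray(ct,p,.024).round(4).tolist() for p in [[(408,242),(485,239),(501,372),(424,376)]]])
t=cv2.imread("pics/top0.png")
a=t[225:385,395:515]; cv2.imwrite("pics/c2.png",cv2.resize(a,(450,600),interpolation=2))
E
```

```text
pl tip,pivot,ends [[0.5664, 0.3967], [0.5214, 0.3974], [0.3966, 0.4189], [0.3956, 0.3789]]
pl handle outer row130 [[0.4593, 0.4199], [0.4593, 0.3761]]
wr [[0.544, 0.3158], [0.5173, 0.3156], [0.4507, 0.3155], [0.3673, 0.3201]]
mat [[0.3419, 0.4278], [0.3398, 0.2196]]
(array([0.41870547, 0.12641498]), (62.0, 43.8), -0.5926742553710938)
tray [[[0.5945, -0.1561], [0.5983, -0.3179], [0.3276, -0.3288], [0.3211, -0.1752]]]
```

View pics/c2.png

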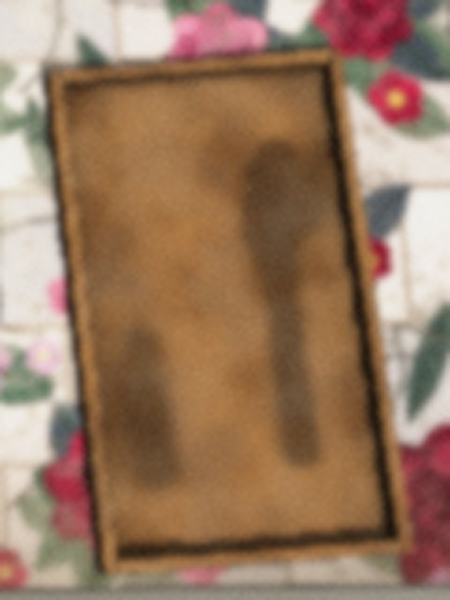

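The wrist and top views agree to about 3 mm. The crop gives tray rim corners of roughly (408,244), (486,239), (503,371) and (423,377). I'll start with the wrench, then the pliers.

```bash
cat >> h.py <<'E'
def st(): 
    s=status.observe(); return f"t={s['time']:.1f} p={s['tool_pos'].round(4).tolist()} w={s['gripper_width']:.4f} F={s['gripper_force']:.0f}"
def pick(x,y,yaw,op,ztip,ground=True,back=.002,zup=.22):
    """approach above, descend (to a touch if ground, else to ztip), close, lift; returns grasp TCP z"""
    robot.set_gripper(op); robot.move_pose([x,y,zup],[180,0,yaw])
    robot.line_to([x,y,ztip+.073+.03],vel=.15)
    hit=robot.line_to([x,y,ztip+.073-(.014 if ground else 0)],vel=.03,guard=5)
    z=status.observe()["tool_pos"][2]
    if ground: z+=back; robot.line_to([x,y,z],vel=.03)
    robot.set_gripper(0); w=status.observe()["gripper_width"]
    robot.line_to([x,y,zup],vel=.15); print("pick hit",hit,"z",round(z,4),"w",round(w,4),st()); return z
def place(x,y,yaw,z,op,zup=.22,vel=.15):
    robot.move_pose([x,y,zup],[180,0,yaw]); print("above",st())
    robot.line_to([x,y,z+.03],vel=vel); hit=robot.line_to([x,y,z],vel=.03,guard=6)
    print("down hit",hit,st()); robot.set_gripper(op); robot.line_to([x,y,zup],vel=.15)
E
cat > tray.py <<'E'
from h import *
P=ray(cam("top"),[(408.3,244.2),(485.7,238.9),(503,371.1),(423,377)],.024)
TC,_d,TY=rect(P); TC=P.mean(0)
def tray(a,b):  # a along the long side (+ is away), b to the left
    r=np.radians(TY); return TC+a*np.array([np.cos(r),np.sin(r)])+b*np.array([-np.sin(r),np.cos(r)])
E
python3 - <<'E'
from tray import *
print(P.round(4).tolist(),TC,_d,TY)
z=pick(.452,.3155,0,.045,.006)
p=tray(-.003,.030); place(*p,TY,z+.004,.032)
cv2.imwrite("pics/t1.png",cams.grab_frame("top"))
E
python3 look.py
```

```text
mat (array([0.46136823, 0.31877988]), (256.5, 225.5), 0.8966929316520691)
caddy (array([0.57931781, 0.01717959]), (222.8, 183.8), 87.1545181274414)
tray (array([ 0.45412692, -0.24556805]), (291.4, 174.2), 2.485161304473877)
pliers (array([0.44826331, 0.38292422]), (111.2, 15.0), 3.0548739433288574)
wrench (array([0.45734888, 0.3147341 ]), (166.2, 44.6), -9.831367492675781)
scraper (array([0.41403128, 0.12011575]), (63.5, 41.8), -0.0338287353515625)
brush (array([0.41812012, 0.03088137]), (83.5, 31.7), -10.232734680175781)
soap (array([ 0.42195648, -0.05980882]), (71.9, 46.8), -18.73785400390625)
bowl (array([ 0.70823541, -0.22371349]), (137.8, 137.6), 84.98355102539062)Traceback (most recent call last):
  File "<stdin>", line 2, in <module>
NameError: name '_d' is not defined. Did you mean: 'id'?
```

```bash
python3 - <<'E'
from tray import *
print(P.round(4).tolist(),TC,TY)
z=pick(.452,.3155,0,.045,.006)
p=tray(-.003,.030); place(*p,TY,z+.004,.032)
cv2.imwrite("pics/t1.png",cams.grab_frame("top"))
E
python3 look.py | grep -E "pliers|scraper|brush|soap|caddy"
```

```text
[[0.5897, -0.1566], [0.5985, -0.3194], [0.3293, -0.3329], [0.3192, -0.1731]] [ 0.4591758  -0.24549738] 3.085956335067749
pick hit True z 0.0764 w 0.0147 t=8.2 p=[0.4515, 0.3153, 0.2186] w=0.0148 F=59
above t=12.5 p=[0.4546, -0.2156, 0.22] w=0.0145 F=59
down hit False t=14.5 p=[0.4547, -0.2158, 0.0807] w=0.0150 F=59
caddy (array([0.57881714, 0.01751575]), (222.7, 184.0), 86.73139190673828)
pliers (array([0.44982629, 0.41577444]), (118.7, 16.3), -7.638908386230469)
scraper (array([0.41401224, 0.1200997 ]), (63.6, 41.8), -0.03377532958984375)
brush (array([0.41805682, 0.03190914]), (80.2, 27.1), -15.16900634765625)
soap (array([ 0.41808075, -0.06244347]), (67.3, 38.6), -13.408782958984375)
```

View pics/t1.png

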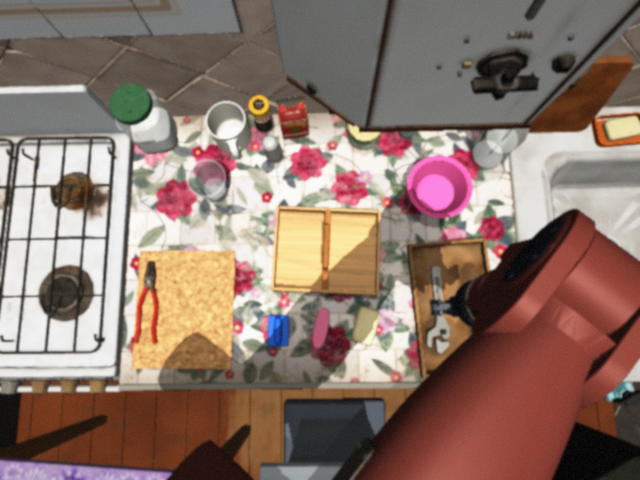

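The wrench is in the tray at px (440,310) and the pliers haven't moved. Next is the pliers.

```bash
python3 - <<'E'
from tray import *
z=pick(.453,.398,-.7,.060,.006)
p=tray(-.027,-.031); place(*p,TY,z+.004,.054)
robot.move_pose([.44,.13,.30],[180,0,0]); cv2.imwrite("pics/t2.png",cams.grab_frame("top"))
c=cam("wrist"); img=cams.grab_frame("wrist"); cv2.imwrite("pics/w2.png",img)
for n,col,zz in [("scraper","blue",.012),("brush","pink",.015),("soap","cream",.025)]: print(n,find(img,c,col,zz))
print(st())
t=cv2.imread("pics/t2.png"); h=np.hstack([t[180:400,120:520],]); cv2.imwrite("pics/j2.png",np.vstack([cv2.resize(h,(600,330)),cv2.resize(img,(600,450))[:270]]))
E
```

```text
pick hit True z 0.0735 w 0.0433 t=24.2 p=[0.4525, 0.3977, 0.2187] w=0.0429 F=61
above t=28.3 p=[0.434, -0.2778, 0.22] w=0.0430 F=61
down hit False t=30.3 p=[0.434, -0.278, 0.0778] w=0.0431 F=61
scraper (array([0.41874997, 0.1208462 ]), (61.3, 40.9), -0.5433883666992188)
brush (array([0.41975104, 0.03005007]), (84.3, 29.8), -12.814277648925781)
soap (array([ 0.42623776, -0.0580288 ]), (70.1, 42.0), -15.953941345214844)
t=36.2 p=[0.44, 0.13, 0.3] w=0.0539 F=0
```

View pics/j2.png

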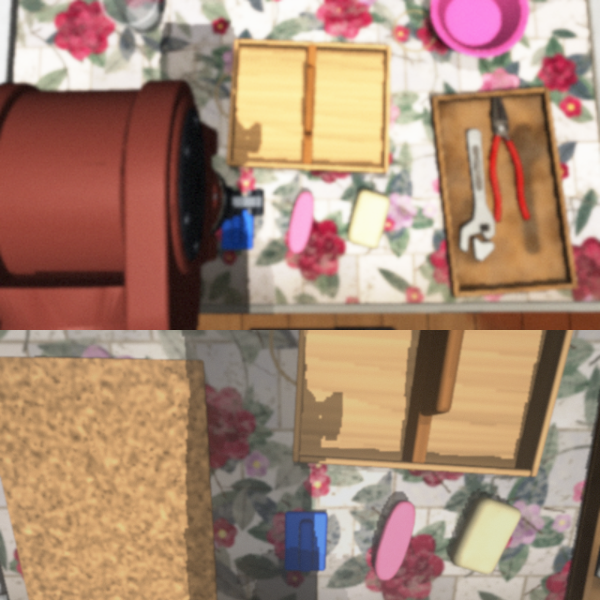

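The mat is clear, and the wrench and pliers lie in the tray. The washing-up things and the caddy are where they were before. I'll load the caddy, re-measuring with the wrist camera before each pick.

```bash
cat > caddy.py <<'E'
from h import *
CC=np.array([.579,.0172]); CY=-3.0   # u = away (caddy short axis), v = left (caddy long axis)
def cad(u,v):
    r=np.radians(CY); return CC+u*np.array([np.cos(r),np.sin(r)])+v*np.array([-np.sin(r),np.cos(r)])
SP={"scraper":("blue",.012,(64,44)),"brush":("pink",.015,(86,30)),"soap":("cream",.022,(75,47))}
def seek(n,y):
    robot.move_pose([.46,y,.26],[180,0,180]); c=cam("wrist"); img=cams.grab_frame("wrist")
    m=mask(img,SP[n][0]); m[330:]=0; cs,_=cv2.findContours(cv2.morphologyEx(m,cv2.MORPH_CLOSE,np.ones((5,5))),0,1)
    best=min((rect(ray(c,k[:,0],SP[n][1])) for k in cs if len(k)>4),key=lambda r:abs(r[1][0]-SP[n][2][0])+abs(r[1][1]-SP[n][2][1]))
    cv2.imwrite(f"pics/seek_{n}.png",img); print(n,best); return best
E
python3 - <<'E'
from caddy import *
(p,d,a)=seek("scraper",.12)
if abs(d[0]-64)<8 and abs(d[1]-44)<8 and abs(p[0]-.4165)<.006 and abs(p[1]-.1205)<.006:
    z=pick(*p,180+a,.035,.011,ground=False); place(*cad(.046,.058),180+CY,z+.009,.030)
    (p,d,a)=seek("brush",.03)
    if abs(d[0]-86)<9 and abs(d[1]-30)<8:
        z=pick(*p,180+a,.050,.002,back=.007); place(*cad(-.036,.058),180+CY,z+.009,.042)
        seek("soap",-.03); cv2.imwrite("pics/t3.png",cams.grab_frame("top"))
print(st())
E
```

```text
scraper (array([0.41636093, 0.12113074]), (60.7, 41.0), -0.9246597290039062)
pick hit False z 0.0842 w 0.0126 t=43.0 p=[0.4159, 0.1211, 0.2189] w=0.0125 F=59
above t=43.9 p=[0.627, 0.0731, 0.2195] w=0.0129 F=59
down hit False t=45.8 p=[0.6282, 0.0727, 0.0935] w=0.0127 F=59
brush (array([0.42112714, 0.0315642 ]), (84.3, 28.8), -12.908889770507812)
pick hit True z 0.0766 w 0.0273 t=52.4 p=[0.4207, 0.0317, 0.2189] w=0.0275 F=59
above t=53.0 p=[0.5455, 0.0772, 0.2186] w=0.0272 F=59
down hit True t=54.7 p=[0.5457, 0.0776, 0.0879] w=0.0275 F=60
soap (array([ 0.42406381, -0.06110351]), (70.7, 42.0), -16.84796142578125)
t=56.8 p=[0.4602, -0.0294, 0.2592] w=0.0419 F=0
```

```bash
python3 - <<'E'
from caddy import *
p,d,a=np.array([.424,-.061]),0,-16.5
z=pick(*p,180+a,.066,.002,back=.006); place(*cad(0,-.057),87,z+.009,.058)
robot.move_pose([.52,.02,.30],[180,0,180])
img=cams.grab_frame("wrist"); c=cam("wrist")
cv2.imwrite("pics/w4.png",img); print(st(), find(img,c,"wood",.036))
robot.move_pose([.35,.45,.30],[180,0,180])
t=cams.grab_frame("top"); cv2.imwrite("pics/t4.png",t); print(find(t,cam("top"),"wood",.036,(262,195,390,305)))
cv2.imwrite("pics/j4.png",np.vstack([cv2.resize(t[180:400,120:520],(500,275)),cv2.resize(img[:400],(500,312))]))
E
```

```text
pick hit True z 0.072 w 0.0441 t=61.4 p=[0.4236, -0.0608, 0.2189] w=0.0437 F=61
above t=62.8 p=[0.5757, -0.0397, 0.2197] w=0.0441 F=61
down hit False t=64.8 p=[0.5762, -0.0398, 0.0812] w=0.0438 F=61
t=67.6 p=[0.52, 0.0199, 0.2995] w=0.0578 F=0 (array([0.46695795, 0.25931958]), (218.5, 120.9), -0.33618927001953125)
(array([0.5781272 , 0.01203106]), (222.8, 183.8), 87.87220001220703)
```

View pics/j4.png

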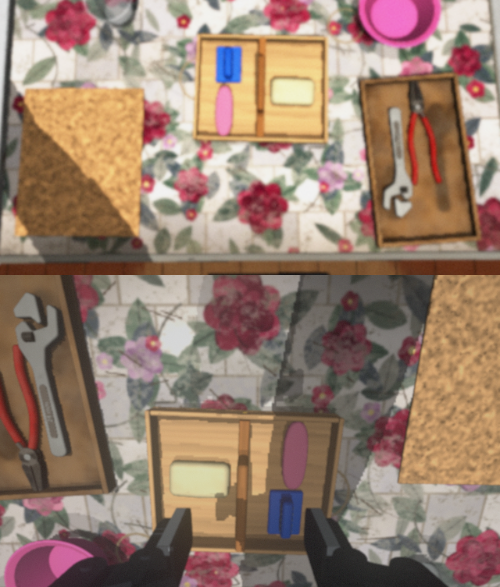

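All three items are in the caddy, which has slid about 5 mm to the right. I'll now measure the mat and caddy with the wrist camera centred over each.

```bash
python3 - <<'E'
from h import *
T=cam("top"); t=cv2.imread("pics/t4.png")
print("mat top",find(t,T,"cork",.004,(128,245,240,374)))
out=[]
for n,x,y,z,guess,col in [("mat",.42,.32,.004,(.462,.321),"cork"),("cad",.54,.012,.036,(.578,.012),"wood")]:
    robot.move_pose([x,y,.34],[180,0,180]); c=cam("wrist"); img=cams.grab_frame("wrist"); cv2.imwrite(f"pics/f_{n}.png",img)
    m=cv2.morphologyEx(mask(img,"cork"),cv2.MORPH_CLOSE,np.ones((5,5))); m=cv2.morphologyEx(m,cv2.MORPH_OPEN,np.ones((5,5)))
    g=proj(c,[*guess,z])[0]; cs,_=cv2.findContours(m,0,1)
    k=max((k for k in cs if cv2.contourArea(k)>3000),key=lambda k:cv2.pointPolygonTest(k,tuple(map(float,g)),True))
    print(n,rect(ray(c,k[:,0],z))); cv2.drawContours(img,[k],-1,(255,0,0),1); out.append(img[:400])
cv2.imwrite("pics/j5.png",cv2.resize(np.vstack(out),(480,600))); print(st())
E
```

```text
mat top (array([0.46165494, 0.3194939 ]), (259.1, 226.0), 1.5288453102111816)
mat (array([0.46481622, 0.31707489]), (249.1, 220.6), -0.9395370483398438)
cad (array([0.58059027, 0.01257087]), (222.7, 181.6), 87.71208190917969)
t=71.3 p=[0.5399, 0.0134, 0.3401] w=0.0581 F=0
```

View pics/j5.png

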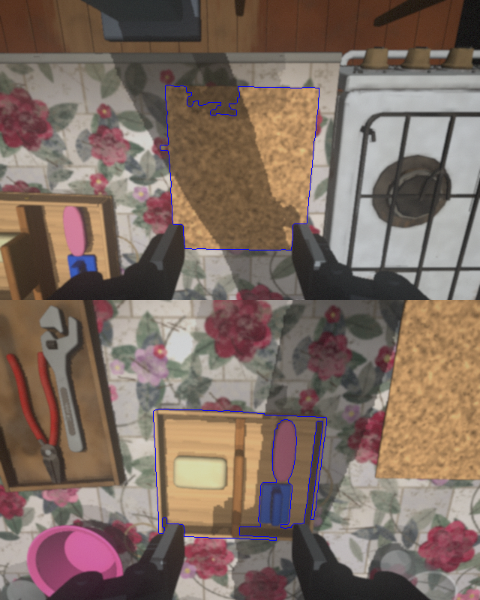

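The wrist view gives mat corners at px (221,115), (427,116), (408,333) and (232,329). The auto contour had a spur on its left edge, so I'm using those corners. The caddy contour is clean.

```bash
python3 - <<'E'
from h import *
robot.move_pose([.42,.32,.34],[180,0,180]); c=cam("wrist")
P=ray(c,[(221.3,114.7),(426.7,116),(408,333.3),(232,329.3)],.004); print(P.round(4).tolist(),P.mean(0),rect(P))
tu=cam("top"); print("tumbler",ray(tu,[(209,180)],.05))
robot.set_gripper(.045)
x,y,yaw=.5795,.0123,177.75
robot.move_pose([x,y,.22],[180,0,yaw]); hit=robot.line_to([x,y,.119],vel=.06,guard=6)
print("hit",hit,st()); 
if not hit:
    robot.set_gripper(0); print(st()); robot.line_to([x,y,.129],vel=.03); robot.pause(.3); print(st(),status.observe()["ft_force"].round(1),status.observe()["torque"].round(2))
E
```

```text
[[0.3405, 0.2226], [0.3418, 0.4291], [0.59, 0.4279], [0.5845, 0.217]] [0.46418317 0.32415934] (array([0.4652124 , 0.32322064]), (248.2, 210.9), -0.351287841796875)
tumbler [[0.73117321 0.26515524]]
hit False t=76.1 p=[0.5797, 0.0123, 0.1194] w=0.0449 F=0
t=76.5 p=[0.5796, 0.0123, 0.1193] w=0.0114 F=60
t=77.2 p=[0.5794, 0.0123, 0.1288] w=0.0109 F=58 [-0.3 -0.7 -5. ] [-0.    0.07  0.05]
```

```bash
python3 - <<'E'
from h import *
s=status.observe()["tool_pos"]; robot.line_to([s[0],s[1],.144],vel=.05); print(st())
robot.line_to([.52,.15,.144],vel=.07,rotation=[180,0,-137]); print(st())
robot.line_to([.463,.322,.144],vel=.07,rotation=[180,0,-91.0+.05]); robot.pause(.3); print(st())
cv2.imwrite("pics/c5.png",cams.grab_frame("scene")[150:350,150:450])
E
```

```text
t=77.7 p=[0.5798, 0.0122, 0.1446] w=0.0110 F=58
t=80.0 p=[0.5201, 0.1498, 0.144] w=0.0114 F=58
t=83.0 p=[0.463, 0.3219, 0.144] w=0.0116 F=58
```

View pics/c5.png

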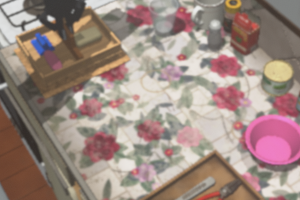

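The caddy is held level over the mat with its contents still inside. Lowering it now.

```bash
python3 - <<'E'
from h import *
hit=robot.line_to([.463,.322,.1225],vel=.02,guard=5,rotation=[180,0,-90.7]); print(hit,st())
robot.set_gripper(.03); robot.line_to([.463,.322,.22],vel=.1)
robot.move_pose([.42,.32,.34],[180,0,180]); img=cams.grab_frame("wrist"); cv2.imwrite("pics/w6.png",img)
robot.move_pose([.45,-.1,.34],[180,0,180]); t=cams.grab_frame("top"); cv2.imwrite("pics/t6.png",t)
cv2.imwrite("pics/j6.png",np.hstack([cv2.resize(t[235:385,115:250],(450,500),interpolation=2),cv2.resize(img[60:410,170:450],(350,500)[:2],interpolation=2)])); print(st())
E
```

```text
True t=84.0 p=[0.4629, 0.3219, 0.1233] w=0.0115 F=60
t=88.5 p=[0.4502, -0.0992, 0.3401] w=0.0300 F=0
```

View pics/j6.png

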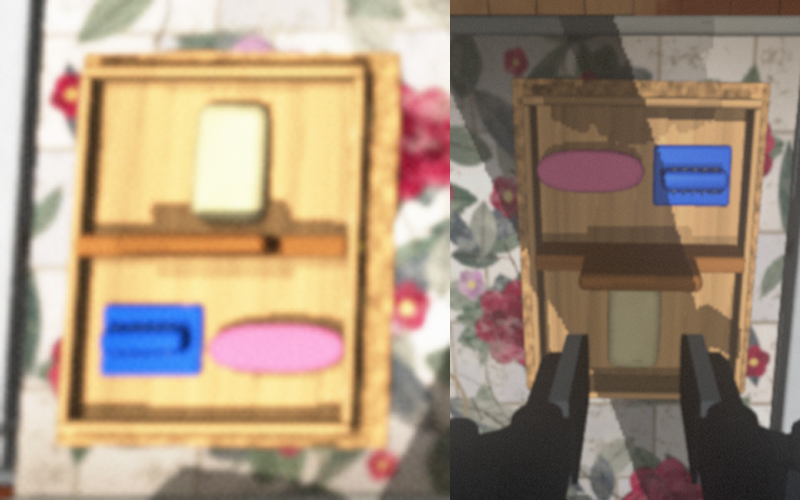

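The caddy stands on the mat with all three items inside. Now I'll measure how well it is centred, using a wrist view without the fingers in the way.

```bash
python3 - <<'E'
from h import *
T=cam("top"); f=lambda L:[(x/3.333+115,y/3.333+235) for x,y in L]
R=ray(T,f([(84,66),(367,66),(352,432),(68,430)]),.040); print("rim",R.mean(0),rect(R))
M=ray(T,f([(82,55),(400,55),(385,447),(57,444)]),.004); print("mat",M.mean(0),rect(M))
robot.move_pose([.475,.32,.36],[180,0,180]); c=cam("wrist"); np.savez("w7.npz",K=c[0],R=c[1],t=c[2]); img=cams.grab_frame("wrist"); cv2.imwrite("pics/w7.png",img)
for n,p in [("mat",[(.5884,.4255),(.3384,.428),(.336,.218),(.586,.2155)])]: print(proj(c,[[*q,.004] for q in p]).round(0).tolist())
cv2.imwrite("pics/j7.png",cv2.resize(img[20:360,170:450],(494,600),interpolation=2))
E
```

```text
rim [0.46058057 0.31877013] (array([0.46058374, 0.3202789 ]), (222.6, 179.7), -0.8623123168945312)
mat [0.46123326 0.32115688] (array([0.46113501, 0.32155145]), (246.8, 209.4), -0.8736953735351562)
[[406.0, 283.0], [425.0, 55.0], [217.0, 53.0], [232.0, 281.0]]
```

View pics/j7.png

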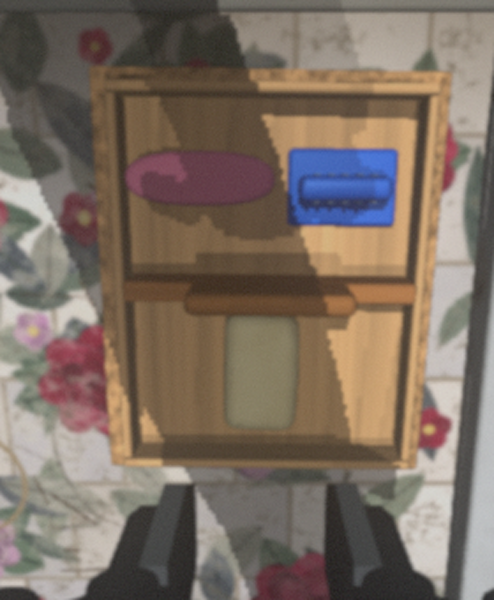

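```bash
python3 - <<'E'
from h import *
d=np.load("w7.npz"); c=(d["K"],d["R"],d["t"]); f=lambda L:[(x/1.764+170,y/1.765+20) for x,y in L]
R=ray(c,f([(105,81),(439,81),(416,467),(116,466)]),.040); print("rim",R.round(4).tolist(),R.mean(0),rect(R))
print("mat",ray(c,f([(91,67),(449,71),(109,440),(428,380)]),.004).round(4).tolist())
E
```

```text
rim [[0.3523, 0.2371], [0.3524, 0.4134], [0.574, 0.4166], [0.5733, 0.2287]] [0.46298936 0.32396544] (array([0.46283142, 0.32309439]), (221.6, 187.9), -0.2282867431640625)
mat [[0.3406, 0.2221], [0.3428, 0.4275], [0.5703, 0.2169], [0.528, 0.4292]]
```

Both views put the caddy within about 2 mm and 1° of the mat's centre and axes. One last look before handing in.

```bash
python3 - <<'E'
from h import *
robot.move_pose([.40,.05,.34],[180,0,180]); cv2.imwrite("pics/t8.png",cams.grab_frame("top")); print(st())
E
```

```text
t=91.3 p=[0.4004, 0.0505, 0.3403] w=0.0302 F=0
```

View pics/t8.png

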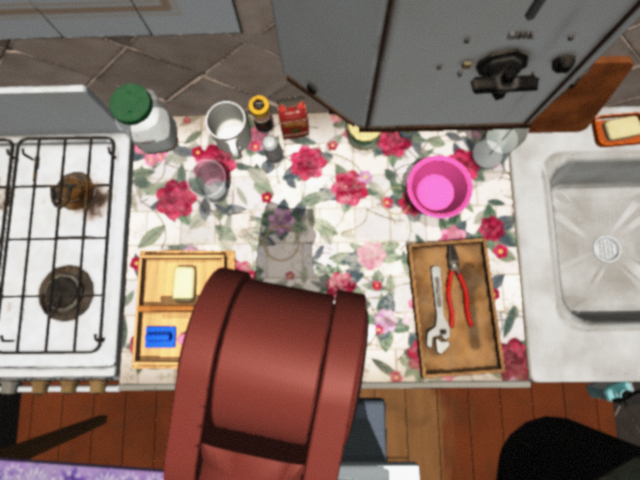

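The tools are in the tray at (440,310) and (457,290), the caddy is on the mat at (185,310), and the tumbler, bowl and shaker haven't moved.

```bash
python3 -c "
from plant import robot, cams, status, workorder
print(workorder.job_done())"
```

```text
the job is handed in; nothing more can be done
None
```

The job is handed in: the pliers and wrench are in the tool tray (no matchbox was there), and the caddy, with the soap, brush and scraper inside, stands on the cork mat within about 2 mm of centre and 1° of square.

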